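# Latch the sprung lock lever down and slide the glass door open

## Task

The sliding glass door over the dish of screws is locked by the hook of a sprung lever at the end of the screw box. Press the lever's pad down until its catch clicks and holds it down by itself; feel for the click, which does not come at the same depth each time, and do not force the lever hard onto its stop. Then, with the lever left latched down, push the glass door fully open by its upright pull and leave everything else on the bench where it lies.

Things in the scene. Friction and masses are not known exactly. Their poses are not given: they have to be found in the camera images.
- box: Aluminium screw box fixed to the bench: 180 mm (x) by 300 mm (y), top 75 mm high, door rails to 87 mm along both long sides. Origin: centre of its underside, z up. The dish of brass screws stands inside under the closed door. At its -y end a dark steel lock stand, 42 mm wide, y = -151 to -243 mm, 112 mm high, carries the lever; all on the line x = 0.
- lever: Steel lever. Origin on its pivot, a level axis along the box's x, at y = -172, z = 105 mm in the box frame. To -y its arm rises outwards at 0.38 rad at rest to a flat pad 46 mm (x) by 50 mm, centred 115 mm from the pivot. To +y a level arm ends 50 mm out in a hook that blocks a lug on the door; pressing the pad lifts the hook. Pressing with over 30 N ruins it.
- lever_pad (a point): Centre of the top face of the lever's pad, the place to press straight down (moves with the lever, in an arc about the pivot). At rest about 150 mm above the bench; latched, 91 to 124 mm. The space around it is free; the lock stand begins 35 mm from it towards the box.
- latch (a joint): Lever angle, rad: 0 = sprung up, grows as the pad goes down. About 4 N at the pad starts it; the force climbs to 5 to 10 N, drops to almost nothing as the hidden catch slips over, and comes back once caught, 5 to 8 mm later. That depth differs each time: pad 28 to 60 mm down; 3 to 6 mm deeper a hard rubber stop begins (16 N per mm). Caught, it stays at 0.24 to 0.53 rad; let go before, it springs back.
- door (a joint): How far the glass door has slid along the box's +y, m: 0 = closed (up to 4 mm play behind the hook), 0.13 = fully open, at its stop. It slides with about 1.5 N of friction once the lever is latched down.
- door_pull (a point): Centre of the top edge of the door's pull: an upright aluminium strip on the glass, 70 mm long along the box's x, 8 mm thick in y, top 109 mm above the bench and 22 mm above the glass. Closed, it stands at x = 0, y = -30 mm in the box frame, 85 mm from the hook; push its -y face towards +y to open.
- battery: Bystander: black battery pack 110 x 74 x 62 mm, loose on the bench, origin under its centre.
- bit_holder: Bystander: red bit holder 60 x 95 x 18 mm with upright steel bits to 40 mm, loose on the bench, origin under its centre.
- punch: Bystander: steel centre punch 134 mm long, 10 mm thick, lying loose on the bench between the box and the drill case, origin under its shank.

How it is judged:
On the way, in this order (a step that is already met when the one before it is completed fails the run):
1. the lever is held down by its catch with the robot not touching it (value of joint latch above 0.2 rad and contact force between each of the fingers, the arm and lever below 0.3 N), for 0.3 s.
2. the glass door is slid open with the lever still latched (value of joint door above 0.12 m and value of joint latch above 0.2 rad), for 0.1 s.
At the end, for the whole second after the job is handed in: The lever is held down by its catch (lever angle over 0.20 rad) with the robot not touching it, and the glass door is fully open (slid more than 120 of its 130 mm) and at rest (all of step 2 and velocity of joint door below 0.01 m/s and contact force between each of the fingers, the arm and lever below 0.3 N).
It fails at once if the lever is pressed with more than 30 N (contact force between any of the fingers, the arm and lever above 30 N).
It fails at once if the battery pack, bit holder or centre punch is moved more than 20 mm (distance of any of battery, bit_holder, punch from where it was at the start of the episode above 0.02 m).
It also fails if it takes over 40 s, if anything falls off the work surface, if the arm or the gripper's body presses on something with over 40 N, if the wrist force passes 120 N, or if a joint passes its speed limit or range.

## Robot

A 7-joint arm with a two-finger parallel gripper is mounted at the origin on the work surface. World frame = base frame: x ahead of the robot, y to its left, z up, the work surface at z = 0. Lengths are in m, angles in rad, forces in N, time in s.
With the tool pointing down it reaches from about 0.4 to 0.875 m from the base axis. Payload 19.3 kg.
Tool frame: the origin (TCP) lies midway between the tips of the shut fingers; the grasp point (between the pads) lies 19 mm behind it; z points along the fingers, y is the line along which they close (so a half turn about z gives the same grasp; the last joint's range is limited). The gripper opens to 85 mm and grips with 20 to 120 N. Pads are 22 mm wide; open, the fingers measure 114 mm over their backs; the gripper's body (76 mm by 85 mm) begins 54 mm behind the grasp point. The pads swing forward as they close: fully open they stand 13 mm farther back than shut.
Start: joints at [1.253, 0.521, -0.036, 1.599, 0.021, 1.021, -0.113], TCP at [0.153, -0.606, 0.231] pointing down, gripper open.
Joint ranges: [-2.91, 2.91], [-0.3, 2.13], [-1.5, 1.42], [0.17, 2.43], [-1.26, 4.41], [0.16, 1.93], [-2.52, 2.52]. Speed limits (rad/s): [1.89, 1.89, 2.39, 2.39, 3.01, 3.01, 3.01].

## Interface

Orientations are given as [roll, pitch, yaw] about the fixed x, y, z axes, in that order (R = Rz(yaw) Ry(pitch) Rx(roll)).
In Python, from workcell import telemetry, grab_frame, calibration, bot, outline_of, landmark_of gives the robot as it stands. The module is installed in compiled form; this text tells all that it offers.
- The arm moves only by the shell command python3 -m inch 'ROWS' [FORCE]. ROWS is JSON, a list of rows, each a list of 7 numbers: the shift along the tool's x, y, z in m, then the turn, a rotation vector about the tool's x, y, z in rad, then the closure, from 0 (fully open) to 1 (shut). A call has 1 to 5 rows; each row shifts and turns the commanded pose from where the row before left it, along the tool's axes as they then stand; what a row does not reach is not made up. A row lasts 1/10 s, in which the tool goes at most 50 mm and 8.59 degrees, less where a joint would pass 70% of its speed; a pose out of reach is approached as far as the arm can. A call is refused whole if a number of a shift passes 0.05 or a number of a turn 0.15, either way. A call with a gripper value outside its range is refused whole. The fingers move at their own pace and stop on an object; FORCE is the grip in N (left out, the last holds). Time passes only in rows, so rows that do not move let the fingers close. It gives the time, the measured TCP pose, the force, the opening and the grip force at its end, in the units of the state.
- telemetry.observe(): the state, without advancing time (a new reading comes with each control period).
- grab_frame(name): name is "scene" or "top"; returns the picture (384x512x3 uint8, red, green, blue); there is no depth.
- calibration(name): a dict with "fovy" (degrees; the focal length in pixels is half the picture's height over the tangent of half this angle, whatever the lens; pixels are square), "cx", "cy" (the principal point, pixels), "pose" (4x4, takes a point from camera to world coordinates). Camera axes: x right, y down, z forward; pixel columns grow to the right and rows downward; lengths in m; the calibration is good to about 2 mm. A picture is of the moment at which its call begins. calibration takes no time and is no camera call.
- bot.job_done(): hands the job in; it is judged then, once.
Trained networks look in the newest picture that a camera, given by its name, has taken for a name from the list of things; names that differ only in an ending like _2 or _b are one class to them, and where a whole thing is asked for, a point or a joint stands for the part that bears it (a point fixed in the world has none). Each returns a list of dicts, best first, with "score" (0 to 1); they miss things now and then, are a little off and sometimes report something else, mostly with a low value. They report only what shows in the picture. A call takes as long as a camera call.
- outline_of(label, camera): "region" (384x512 bool, what is visible of it) and "rect" ([left, top, right, bottom] in pixels, round what is visible of it).
- landmark_of(label, camera): "xy" ([column, row] in pixels: a listed point, or the origin of a listed thing).
The state is a dict: "clock": time; "qpos": joint angles; "qd": joint speeds; "joint_efforts": joint torques, N m; "position": TCP position; "tool_rot": TCP orientation; "force": force on the tool from outside, world axes, zero at the start; "moment": the same for the moment, N m; "grip_width": finger opening in m; "finger_force": force on a finger pad.
Only numpy, scipy, OpenCV 4.12 (cv2) and the standard library are available. Lean on these libraries where they do the work, as an engineer would, in place of code of your own. Each camera call takes 0.05 s, during which the arm holds its last target. There are 200 camera calls.

## Working session

There is one attempt and no reset: what is moved stays moved. The work goes in short steps, Python scripts to look and compute and a shell command to move; the robot and the scene stay as the last step left them, time stands still between calls to the robot, and variables do not carry over. Pictures are saved under pics/ and viewed, at most 10 in all, crops included, and the job is handed in when it is done.

```bash
mkdir -p pics
cat > h.py <<'E'
import numpy as np,cv2
from workcell import telemetry, grab_frame, calibration, bot, outline_of, landmark_of
def ray(cam,xy):
    c=calibration(cam);f=192/np.tan(np.radians(c["fovy"])/2);P=np.array(c["pose"])
    d=P[:3,:3]@np.array([(xy[0]-c["cx"])/f,(xy[1]-c["cy"])/f,1.]);return P[:3,3],d
def at(cam,xy,z):
    o,d=ray(cam,xy);return o+d*(z-o[2])/d[2]
def tri(a,b):
    A=[];B=[]
    for o,d in (a,b):
        d=d/np.linalg.norm(d);M=np.eye(3)-np.outer(d,d);A.append(M);B.append(M@o)
    return np.linalg.solve(A[0]+A[1],B[0]+B[1])
def save(cam,n):
    im=grab_frame(cam);cv2.imwrite(f"pics/{n}.png",im[:,:,::-1]);return im
E
python3 - <<'E'
from h import *
np.set_printoptions(precision=4,suppress=True)
a=save("scene","s0");b=save("top","t0")
s=telemetry.observe();print(s["position"],s["tool_rot"],s["force"],s["grip_width"],s["clock"])
Z=dict(box=0,lever=.105,lever_pad=.15,door_pull=.109,battery=0,bit_holder=0,punch=0.005)
for l,z in Z.items():
    r=[]
    for c in("scene","top"):
        q=landmark_of(l,c)
        for k in q[:2]: print(l,c,round(k["score"],2),np.round(k["xy"]),at(c,k["xy"],z))
        if q:r.append(ray(c,q[0]["xy"]))
    if len(r)==2:print("  tri",tri(*r))
print(telemetry.observe()["clock"])
E
```

```text
[ 0.1532 -0.6057  0.2308] [-3.1406  0.      0.2478] [-0.3149  0.3857  0.3553] 0.0849929656931321 0.1
box scene 0.91 [292. 242.] [0.5552 0.06   0.    ]
box top 0.9 [230. 184.] [0.565  0.0485 0.    ]
  tri [0.5613 0.0548 0.0024]
lever scene 0.76 [241. 179.] [ 0.5119 -0.1151  0.105 ]
lever top 0.6 [284. 199.] [ 0.5164 -0.1118  0.105 ]
  tri [ 0.5164 -0.1117  0.109 ]
lever_pad scene 0.6 [214. 145.] [ 0.4687 -0.2267  0.15  ]
lever_pad top 0.87 [324. 214.] [ 0.4773 -0.2166  0.15  ]
  tri [ 0.4784 -0.2168  0.158 ]
door_pull scene 0.87 [281. 205.] [0.5588 0.0289 0.109 ]
door_pull top 0.83 [236. 186.] [0.5523 0.0228 0.109 ]
  tri [0.5521 0.0242 0.1024]
battery scene 0.77 [127. 193.] [ 0.6105 -0.4453  0.    ]
battery top 0.64 [389. 171.] [ 0.6119 -0.4414  0.    ]
  tri [ 0.6123 -0.4415  0.0024]
bit_holder scene 0.95 [164. 174.] [ 0.4829 -0.4147  0.    ]
bit_holder scene 0.72 [282. 204.] [ 0.4363 -0.0351  0.    ]
bit_holder top 0.93 [379. 216.] [ 0.4723 -0.4116  0.    ]
  tri [ 0.4746 -0.4174 -0.0067]
punch scene 0.55 [410. 286.] [0.5542 0.3565 0.005 ]
punch top 0.55 [129. 191.] [0.5359 0.362  0.005 ]
  tri [ 0.5387  0.3604 -0.0068]
0.8
```

```bash
python3 -c "
import cv2,numpy as np
a=cv2.imread('pics/s0.png');b=cv2.imread('pics/t0.png')
cv2.imwrite('pics/v0.png',cv2.resize(np.hstack([a,b]),(800,300)))"
```

```text
(no output)
```

View pics/v0.png

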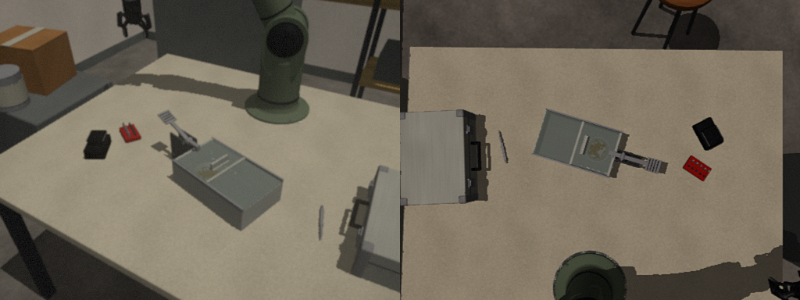

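```bash
cat >> h.py <<'E'
L=dict(box=(0,0,0),lever=(0,-.172,.105),lever_pad=(0,-.278,.150),door_pull=(0,-.03,.109))
def w(p,l):
    c,s=np.cos(p[2]),np.sin(p[2]);return np.array([p[0]+c*l[0]-s*l[1],p[1]+s*l[0]+c*l[1],l[2]])
E
python3 - <<'E'
from h import *
from scipy.optimize import least_squares
np.set_printoptions(precision=4,suppress=True)
O=[]
for c in("scene","top"):
    grab_frame(c)
    for l in L:
        q=landmark_of(l,c)
        if q and q[0]["score"]>.5:O.append((c,l,at(c,q[0]["xy"],L[l][2])[:2]))
f=lambda p:np.concatenate([w(p,L[l])[:2]-x for c,l,x in O])
r=least_squares(f,[.56,.054,-.29],loss="soft_l1",f_scale=.004);p=r.x
print(p)
for (c,l,x),e in zip(O,f(p).reshape(-1,2)):print(c,l,e*1000)
q=outline_of("box","top")[0]["region"].astype(np.uint8)
bx=cv2.boxPoints(cv2.minAreaRect(cv2.findNonZero(q)));W=np.array([at("top",v,.08)[:2] for v in bx]);print(W,np.arctan2(*(np.roll(W,-1,0)-W).T[::-1]))
for l in L:print(l,w(p,L[l]))
T=telemetry.observe();print(T["position"],T["clock"])
E
```

```text
[ 0.5621  0.0485 -0.3129]
scene box [ 3.7166 -5.2796]
scene lever [-5.2093 -0.1965]
scene lever_pad [3.3681 6.2208]
scene door_pull [ 0.8901 -9.3743]
top box [-6.6338  3.3572]
top lever [-1.2982 -4.683 ]
top lever_pad [0.8846 1.6309]
top door_pull [0.8177 3.5591]
[[ 0.5158  0.2203]
 [ 0.6912  0.1713]
 [ 0.5621 -0.2779]
 [ 0.389  -0.2278]] [-0.2723 -1.8505  2.8604  1.295 ]
box [0.5621 0.0485 0.    ]
lever [ 0.5092 -0.1152  0.105 ]
lever_pad [ 0.4766 -0.216   0.15  ]
door_pull [0.5529 0.0199 0.109 ]
[ 0.1532 -0.6059  0.2313] 1.35
```

```bash
R='[0.037,-0.027,0,0,0,0,1]'
python3 -m inch '[[0.037,-0.027,0,0,0,0,1],[0.037,-0.027,0,0,0,0,1],[0.037,-0.027,0,0,0,0,1],[0.037,-0.027,0,0,0,0,1],[0.037,-0.027,0,0,0,0,1]]' 40
python3 -m inch '[[0.037,-0.027,0,0,0,0,1],[0.037,-0.027,0,0,0,0,1],[0.037,-0.027,0,0,0,0,1],[0.037,-0.027,0,0,0,0,1],[0.037,-0.027,0,0,0,0,1]]'
python3 -m inch '[[0,0,0,0,0,0.14,1],[0,0,0,0,0,0.14,1],[0,0,0,0,0,0.14,1],[0,0,0,0,0,0.12,1]]'
```

```text
clock: 1.85
position: [0.3004, -0.4282, 0.2315]
tool_rot: [3.141, -0.0, 0.248]
force: [1.3, -0.8, 0.1]
grip_width: 0.0123
finger_force: 0.0
clock: 2.35
position: [0.4468, -0.2519, 0.2316]
tool_rot: [3.141, -0.0, 0.248]
force: [0.3, -0.9, 0.5]
grip_width: -0.0001
finger_force: 0.0
clock: 2.75
position: [0.4458, -0.2533, 0.2314]
tool_rot: [3.142, -0.0, -0.298]
force: [0.4, 0.6, 0.6]
grip_width: 0.0
finger_force: 0.0
```

```bash
python3 -m inch '[[0.019,-0.041,0,0,0,0,1],[0,0,0.02,0,0,0,1],[0,0,0.02,0,0,0,1],[0,0,0.02,0,0,0,1],[0,0,0,0,0,0,1]]'
python3 - <<'E'
from h import *
a=save("scene","s1");b=save("top","t1")
v=np.hstack([cv2.resize(a[90:240,140:340],(400,300),interpolation=2),cv2.resize(b[130:280,180:380],(400,300),interpolation=2)])
cv2.imwrite("pics/v1.png",v[:,:,::-1]);print(telemetry.observe()["force"])
for c in("scene","top"):
    C=calibration(c);print(c,[(l["score"],l["xy"]) for l in landmark_of("lever_pad",c)[:1]])
    f=192/np.tan(np.radians(C["fovy"])/2);q=np.linalg.inv(np.array(C["pose"]))@np.append(telemetry.observe()["position"],1);print("tcp",q[:2]/q[2]*f+[C["cx"],C["cy"]])
E
```

```text
clock: 3.25
position: [0.4747, -0.2192, 0.1695]
tool_rot: [-3.141, 0.003, -0.292]
force: [-0.1, -0.0, 1.2]
grip_width: -0.0001
finger_force: 0.0
[ 0.41172808 -0.08410592 -0.16049877]
scene [(0.81, [216.1, 146.8])]
tcp [214.080205   140.07142707]
top [(0.7, [323.8, 213.9])]
tcp [326.50067335 214.76809621]
```

View pics/v1.png

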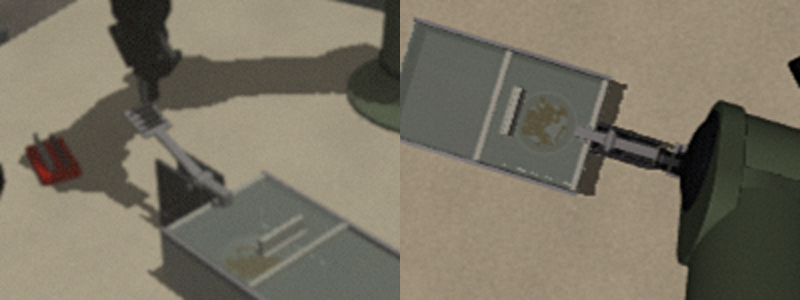

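The left (scene) crop shows the shut fingertips at about (148,100), just above the pad at (148,120). The right (top) crop shows the arm covering the pad, in line with the lever. The tool is well placed, so I'll start pressing.

```bash
python3 -m inch '[[0,0,0.007,0,0,0,1],[0,0,0.007,0,0,0,1],[0,0,0,0,0,0,1]]' | egrep 'posi|forc'
for i in 1; do
python3 -m inch '[[0,0,0.005,0,0,0,1],[0,0,0.005,0,0,0,1],[0,0,0,0,0,0,1]]'| egrep 'posi|forc'
python3 -m inch '[[0,0,0.004,0,0,0,1],[0,0,0.004,0,0,0,1],[0,0,0,0,0,0,1]]'| egrep 'posi|forc'; done
```

```text
position: [0.4753, -0.2195, 0.1564]
force: [-0.3, -0.0, 0.5]
finger_force: 0.0
position: [0.4758, -0.2196, 0.1468]
force: [1.5, 1.2, 4.1]
finger_force: 1.4
position: [0.4758, -0.2197, 0.1389]
force: [0.6, -0.4, 3.6]
finger_force: 1.8
```

```bash
python3 -m inch '[[0,0,0.004,0,0,0,1],[0,0,0.004,0,0,0,1],[0,0,0,0,0,0,1]]'| egrep 'posi|forc'
python3 -m inch '[[0,0,0.002,0,0,0,1],[0,0,0,0,0,0,1]]'| egrep 'posi|force:'
python3 -m inch '[[0,0,0.002,0,0,0,1],[0,0,0,0,0,0,1]]'| egrep 'posi|force:'
python3 -m inch '[[0,0,0.002,0,0,0,1],[0,0,0,0,0,0,1]]'| egrep 'posi|force:'
```

```text
position: [0.4759, -0.2199, 0.1312]
force: [-0.2, -1.9, 5.4]
finger_force: 2.4
position: [0.4758, -0.22, 0.1294]
force: [-1.1, -2.1, 6.0]
finger_force: 2.5
position: [0.4759, -0.22, 0.1275]
force: [0.7, -2.9, 6.4]
finger_force: 2.6
position: [0.4759, -0.2198, 0.1254]
force: [0.2, -2.2, 3.5]
finger_force: 1.7
```

```bash
python3 -m inch '[[0,0,0.0015,0,0,0,1],[0,0,0,0,0,0,1]]'| egrep 'posi|force:'
python3 -m inch '[[0,0,0.0015,0,0,0,1],[0,0,0,0,0,0,1]]'| egrep 'posi|force:'
```

```text
position: [0.4759, -0.2199, 0.1239]
force: [-0.4, -2.2, 5.3]
finger_force: 2.4
position: [0.4758, -0.2199, 0.1224]
force: [0.3, -3.3, 3.3]
finger_force: 1.9
```

```bash
python3 -m inch '[[0,0,0,0,0,0,1]]'| egrep 'force:'
python3 -m inch '[[0,0,0.0015,0,0,0,1],[0,0,0,0,0,0,1]]'| egrep 'posi|force:'
python3 -m inch '[[0,0,0,0,0,0,1]]'| egrep 'force:'
python3 -m inch '[[0,0,0.0015,0,0,0,1],[0,0,0,0,0,0,1]]'| egrep 'posi|force:'
python3 -m inch '[[0,0,0,0,0,0,1]]'| egrep 'force:'
```

```text
force: [0.1, -2.3, 4.3]
finger_force: 1.7
position: [0.4757, -0.2197, 0.1208]
force: [-0.5, -1.8, 3.2]
finger_force: 1.4
force: [-0.6, -0.6, 1.3]
finger_force: 1.0
position: [0.4756, -0.2196, 0.1191]
force: [-0.1, -1.4, 2.1]
finger_force: 0.8
force: [-1.8, -0.8, 3.8]
finger_force: 1.5
```

```bash
for i in 1 2; do python3 -m inch '[[0,0,0,0,0,0,1]]'| egrep 'force:'; done
python3 -m inch '[[0,0,0.001,0,0,0,1],[0,0,0,0,0,0,1]]'| egrep 'posi|force:'
for i in 1 2 ; do python3 -m inch '[[0,0,0,0,0,0,1]]'| egrep 'force:'; done
python3 -m inch '[[0,0,0.001,0,0,0,1],[0,0,0,0,0,0,1]]'| egrep 'posi|force:'
for i in 1 2 ; do python3 -m inch '[[0,0,0,0,0,0,1]]'| egrep 'force:'; done
```

```text
force: [-0.8, -1.5, 2.6]
finger_force: 1.5
force: [0.5, -0.8, 3.4]
finger_force: 1.6
position: [0.4756, -0.2196, 0.1182]
force: [-1.8, -0.1, 4.1]
finger_force: 1.7
force: [-1.8, -1.0, 3.2]
finger_force: 1.7
force: [-1.7, -0.6, 3.8]
finger_force: 1.6
position: [0.4757, -0.2197, 0.1172]
force: [-0.9, -1.8, 3.6]
finger_force: 1.6
force: [-2.3, -2.1, 1.8]
finger_force: 1.4
force: [-2.0, -1.2, 2.3]
finger_force: 1.4
```

```bash
python3 -m inch '[[0,0,-0.003,0,0,0,1],[0,0,0,0,0,0,1]]'| egrep 'posi|force:'
python3 -m inch '[[0,0,-0.003,0,0,0,1],[0,0,0,0,0,0,1]]'| egrep 'posi|force:'
for i in 1 2 ; do python3 -m inch '[[0,0,0,0,0,0,1]]'| egrep 'clock|force:'; done
```

```text
position: [0.4761, -0.2195, 0.1206]
force: [0.5, -0.1, 0.8]
finger_force: 0.0
position: [0.476, -0.2196, 0.1237]
force: [-0.2, -0.5, 1.1]
finger_force: 0.0
clock: 7.85
force: [-0.5, -0.5, -0.3]
finger_force: 0.0
clock: 7.95
force: [-0.0, 0.1, 0.5]
finger_force: 0.0
```

```bash
python3 -m inch '[[0,0,-0.03,0,0,0,1],[0,0,-0.035,0,0,0,1],[0,0,0,0,0,0,1]]'| egrep 'posi|force:'
python3 -m inch '[[0.001,-0.0438,0,0,0,0,1],[0.001,-0.0438,0,0,0,0,1],[0.001,-0.0438,0,0,0,0,1],[0.001,-0.0438,0,0,0,0,1],[0,-0.0438,0,0,0,0,1]]'
python3 - <<'E'
from h import *
np.set_printoptions(precision=4,suppress=True)
a=save("scene","s2");b=save("top","t2")
v=np.hstack([cv2.resize(a[90:240,140:340],(400,300),interpolation=2),cv2.resize(b[130:280,180:380],(400,300),interpolation=2)])
cv2.imwrite("pics/v2.png",v[:,:,::-1])
for l,z in(("lever_pad",.12),("door_pull",.109)):
  for c in("scene","top"):
    for k in landmark_of(l,c)[:1]:print(l,c,k["score"],k["xy"],at(c,k["xy"],z))
E
```

```text
position: [0.4774, -0.2203, 0.1919]
force: [0.5, -0.1, -0.1]
finger_force: 0.0
clock: 8.75
position: [0.5429, -0.0094, 0.188]
tool_rot: [3.141, 0.0, -0.292]
force: [0.5, -0.4, 0.4]
grip_width: -0.0002
finger_force: 0.0
lever_pad scene 0.86 [214.3, 154.0] [ 0.4667 -0.2306  0.12  ]
lever_pad top 0.65 [326.0, 214.4] [ 0.4763 -0.2277  0.12  ]
door_pull scene 0.69 [279.5, 204.4] [0.5584 0.0235 0.109 ]
```

View pics/v2.png

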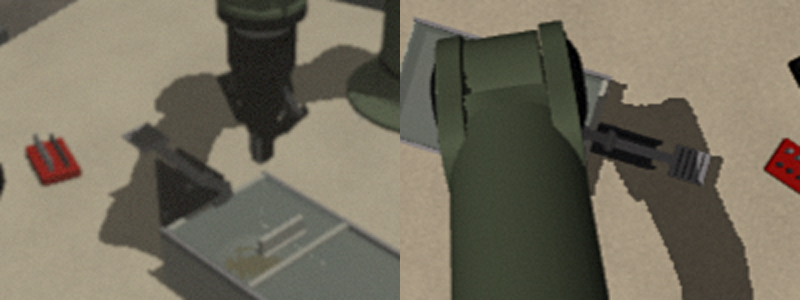

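The left crop shows the lever held down, with the pad at (145,137), lower than before. The fingers at (262,155) hang above the glass, behind the pull at (280,235). I'll go down behind the pull.

```bash
python3 -m inch '[[0,0,0.03,0,0,0,1],[0,0,0.03,0,0,0,1],[0,0,0.015,0,0,0,1],[0,0,0,0,0,0,1]]'| egrep 'posi|force:'
python3 -m inch '[[0,0,0.007,0,0,0,1],[0,0,0.006,0,0,0,1],[0,0,0,0,0,0,1]]'| egrep 'posi|force:'
```

```text
position: [0.5413, -0.0124, 0.1115]
force: [-0.4, -0.6, 0.3]
finger_force: 0.0
position: [0.5426, -0.0113, 0.1002]
force: [0.7, -0.0, 0.7]
finger_force: 0.0
```

```bash
python3 -m inch '[[0,0,0.003,0,0,0,1],[0,-0.01,0,0,0,0,1],[0,-0.01,0,0,0,0,1],[0,-0.01,0,0,0,0,1],[0,-0.01,0,0,0,0,1]]'| egrep 'posi|force:'
python3 -m inch '[[0,-0.012,0,0,0,0,1],[0,-0.012,0,0,0,0,1],[0,-0.012,0,0,0,0,1],[0,-0.012,0,0,0,0,1]]'| egrep 'posi|force:'
python3 -m inch '[[0,-0.012,0,0,0,0,1],[0,-0.012,0,0,0,0,1],[0,-0.008,0,0,0,0,1],[0,0,0,0,0,0,1]]'| egrep 'posi|force:'
```

```text
position: [0.5544, 0.0284, 0.0974]
force: [-1.0, -1.1, 1.6]
finger_force: 1.1
position: [0.5682, 0.0743, 0.0972]
force: [-1.6, -1.7, 1.4]
finger_force: 1.1
position: [0.5777, 0.1055, 0.0973]
force: [-0.2, -0.1, -0.3]
finger_force: 0.0
```

```bash
python3 -m inch '[[0,-0.005,0,0,0,0,1],[0,-0.005,0,0,0,0,1],[0,-0.004,0,0,0,0,1]]'| egrep 'posi|force:'
python3 -m inch '[[0,-0.003,0,0,0,0,1],[0,-0.003,0,0,0,0,1]]'| egrep 'posi|force:'
python3 -m inch '[[0,-0.002,0,0,0,0,1]]'| egrep 'posi|force:'
python3 -m inch '[[0,-0.002,0,0,0,0,1]]'| egrep 'posi|force:'
python3 -m inch '[[0,0,0,0,0,0,1]]'
```

```text
position: [0.5814, 0.1173, 0.0973]
force: [-0.5, -1.8, 0.4]
finger_force: 0.8
position: [0.5831, 0.1231, 0.0973]
force: [-0.5, -1.6, -0.0]
finger_force: 0.8
position: [0.5837, 0.1251, 0.0973]
force: [-1.1, -1.3, 0.5]
finger_force: 0.8
position: [0.5842, 0.1269, 0.0973]
force: [-0.7, -0.7, -0.1]
finger_force: 0.8
clock: 11.85
position: [0.5843, 0.1272, 0.0973]
tool_rot: [-3.141, -0.0, -0.292]
force: [0.2, -0.8, -0.9]
grip_width: 0.0001
finger_force: 0.1
```

```bash
python3 -m inch '[[0,-0.002,0,0,0,0,1],[0,-0.002,0,0,0,0,1]]'| egrep 'posi|force:'
python3 -m inch '[[0,-0.002,0,0,0,0,1]]'| egrep 'posi|force:'
python3 -m inch '[[0,-0.001,0,0,0,0,1]]'| egrep 'posi|force:'
```

```text
position: [0.5853, 0.1306, 0.0973]
force: [-1.1, -1.6, 0.8]
finger_force: 0.8
position: [0.5855, 0.1315, 0.0972]
force: [-5.0, -13.0, 5.0]
finger_force: 7.4
position: [0.5856, 0.1315, 0.0971]
force: [-6.2, -15.4, 7.1]
finger_force: 8.2
```

The force jumped to about 16 N, so the door is at its stop. I'll back off, rise clear and check.

```bash
python3 -m inch '[[0,0.006,0,0,0,0,1],[0,0.006,0,0,0,0,1],[0,0,-0.03,0,0,0,1],[0,0,-0.04,0,0,0,1],[0,0,0,0,0,0,1]]'| egrep 'posi|force:|clock'
python3 - <<'E'
from h import *
np.set_printoptions(precision=4,suppress=True)
a=save("scene","s3");b=save("top","t3")
v=np.hstack([cv2.resize(a[90:240,140:340],(400,300),interpolation=2),cv2.resize(b[130:280,180:380],(400,300),interpolation=2)])
cv2.imwrite("pics/v3.png",v[:,:,::-1])
for l,z in(("lever_pad",.12),("door_pull",.109)):
  for c in("scene","top"):
    for k in landmark_of(l,c)[:1]:print(l,c,k["score"],k["xy"],at(c,k["xy"],z))
E
```

```text
clock: 12.75
position: [0.585, 0.1226, 0.172]
force: [0.0, 0.9, -0.6]
finger_force: 0.0
lever_pad scene 0.83 [212.9, 156.7] [ 0.4796 -0.2261  0.12  ]
lever_pad top 0.81 [323.0, 217.7] [ 0.4671 -0.2195  0.12  ]
door_pull scene 0.68 [322.2, 228.8] [0.5871 0.1484 0.109 ]
door_pull top 0.97 [190.8, 174.2] [0.5826 0.1514 0.109 ]
```

View pics/v3.png

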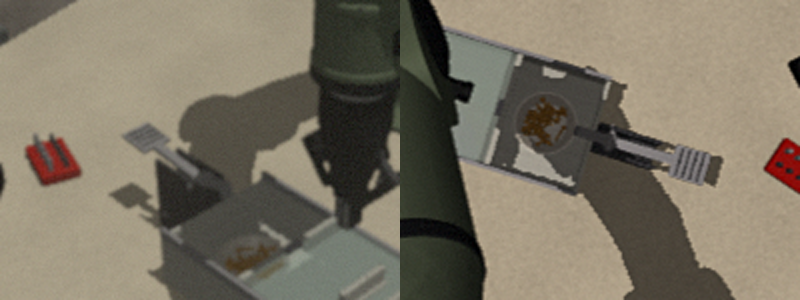

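The glass is off the dish: its edge is at (505,110) in the right crop, and the pull has moved about 130 mm. The lever is still down, with the pad at (147,138) in the left crop, and the arm is clear of everything.

```bash
python3 -c "
from workcell import bot
print(bot.job_done())"
```

```text
the job is handed in; nothing more can be done
None
```

I pressed the lever until its catch held it down by itself, pushed the glass door to its stop (about 130 mm), and handed the job in at about 13 s with the arm clear; no verdict came back.

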